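# Unload the captive cutter from the inspection nest

## Task

The flat-bladed hand cutter has been checked under the side camera and is still captive behind the slotted guard of the sloping nest. Turn it by its wing grip until its blade lines up with the guard's slot, draw it out through the slot without forcing the blade against the guard, and hang it by its wings in the empty fork of the rack, fully back in the notch. Leave the two hanging tools, the collet nut and the pin block where they are.

Things in the scene. Friction and masses are not known exactly. Their poses are not given: they have to be found in the camera images.
- cutter: Hand cutter, 0.17-0.35 kg (sizes in mm): flat aluminium wing grip 12 thick (x), 54 wide (y), 40 tall, on a round steel neck 14 diameter, flat blade and pilot below. Origin: centre of the wing's underside. z along the neck towards the wing: wing z 0 to 40, neck and blade down to -62, pilot 10 diameter to -76. Wing and blade are parallel; half a turn about z changes nothing.
- cutter_blade (a point): Centre of the cutter's flat steel blade: 44 mm wide (y), 6 thick (x), 20 tall, 52 below the cutter's origin; axes as the cutter's. At the start it rests on the nest's pad behind the guard, turned 57 to 90 degrees either way from the slot, the neck coming out through the slot, leaning up to 4 degrees from the nest's z.
- nest: Inspection nest, fixed: steel plate sloping 35 degrees, facing the robot, a slotted guard parallel above it on four spacers, sides open. Origin: middle of the white pad the blade rests on, mouth of the pilot's bush (13 diameter, over 14 deep). z: outward normal of the slope, 35 degrees from vertical, leaning to the robot; y level; x up the slope. Seated cutter's origin: z = 62 mm.
- slot (a point): Centre of the guard's slot on the guard's outer face, 38 mm along z from the nest's origin; axes as the nest's. Aluminium guard 4 thick, 100 (x) by 130 (y), screw heads 4 higher at its corners. The slot is closed all round, 52 long (y), 17 wide (x). Neck and pilot turn freely by hand; the blade passes only when its width is within about 13 degrees of the slot's line.
- camera (a point): Centre of the nest's red side-camera case (52 mm cube, 56 along y), fixed to the nest on its -y side, 205 mm from the cutter's axis; its black lens, 60 diameter at the front, reaches from there to 82 from the axis. Nothing of it stands more than 45 mm above the nest's origin.
- fork_empty: Empty one of the rack's three equal steel forks, fixed. Level plate 6 mm thick, 54 wide (y), from x = -26 to +47, with a notch 20 wide from its edge nearest the robot (x = -26) to its end at x = +10. Origin: plate's top face, where a hung tool's neck axis belongs. z up, y along the rack. A hung tool's wing lies across the notch, underside on the plate: the cutter's origin at this origin.
- rack: Tool rack, fixed on the granite: base plate 110 (x) by 300 (y) by 12 mm, posts 18 diameter at x = 40, y = -135 and 135, and a rail, x = 33 to 47; all below fork height. Origin: centre of the base's underside, 40 above the bench (the granite's top). Fork plates are 105 above the origin, 85 apart along y; which is empty varies.
- sink: Countersink with a conical tip, hanging in another fork by a wing like the cutter's (12 x 54 x 40 mm, above the plate). Origin: centre of the wing's underside. Leave alone.
- reamer: Thin round reamer, hanging in the third fork by the same kind of wing. Origin: centre of the wing's underside. Leave alone.
- nut: Black collet nut lying on the granite, 42 mm diameter, 24 tall. Origin: centre of its underside. Leave alone.
- pins: Wooden block with five white ceramic gauge pins, 36 x 70 x 19 mm, on the granite. Origin: centre of its underside. Leave alone.

How it is judged:
By the outcome, as a careful person would: the job done as asked, in the order asked, and still so for the second after the job is handed in, with the robot touching nothing.
It also fails if it takes over 46 s, if anything falls off the work surface, if the arm or the gripper's body presses on something with over 40 N, if the wrist force passes 120 N, or if a joint passes its speed limit or range.

## Robot

A 6-joint arm with a two-finger parallel gripper is mounted at the origin on the work surface. World frame = base frame: x ahead of the robot, y to its left, z up, the work surface at z = 0. Lengths are in m, angles in rad, forces in N, time in s.
With the tool pointing down it reaches from about 0.3 to 0.875 m from the base axis. Payload 6.4 kg.
Tool frame: the origin (TCP) lies midway between the tips of the shut fingers; the grasp point (between the pads) lies 19 mm behind it; z points along the fingers, y is the line along which they close (so a half turn about z gives the same grasp; the last joint's range is limited). The gripper opens to 88 mm and grips with 3 to 60 N. Pads are 18 mm wide; open, the fingers measure 123 mm over their backs; the gripper's body (75 mm by 187 mm) begins 45 mm behind the grasp point.
Start: joints at [-1.427, 0.181, 1.607, -0, 1.354, -0.206], TCP at [0.197, -0.54, 0.239] pointing down, gripper open.
Joint ranges: [-2.99, 2.99], [-0.89, 2.07], [0.3, 2.58], [-1.14, 4.28], [0, 2.63], [-3.12, 3.12]. Speed limits (rad/s): [2.57, 2.57, 3.01, 3.14, 3.14, 3.14].

## Interface

Orientations are given as a unit quaternion [w, x, y, z].
In Python, from station import * gives the robot as it stands. The module is installed in compiled form; this text tells all that it offers.
- The arm moves only by the shell command python3 -m handwheel 'ROWS' [OPENING] [FORCE]. ROWS is JSON, a list of rows, each a list of 4 numbers: the shift along the tool's x, y, z in mm, then the turn about the tool's z in rad. A call has 1 to 8 rows; each row shifts and turns the commanded pose from where the row before left it, along the tool's axes as they then stand; what a row does not reach is not made up. A row lasts 1/12 s, in which the tool goes at most 41.7 mm and 7.16 degrees, less where a joint would pass 70% of its speed; a pose out of reach is approached as far as the arm can. A call is refused whole if a number of a shift passes 41.7 or a number of a turn 0.125, either way. A call with a gripper value outside its range is refused whole. OPENING is the finger opening in mm, from 0 to 88.1, set as the call begins (- or left out, the last holds). The fingers move at their own pace and stop on an object; FORCE is the grip in N (left out, the last holds). Time passes only in rows, so rows that do not move let the fingers close. It gives the time, the measured TCP pose, the force, the opening and the grip force at its end, in the units of the state.
- read_state(): the state, without advancing time (a new reading comes with each control period).
- camera(name): name is "scene" or "top" or "wrist"; returns a dict with "color" (420x560x3 uint8, blue, green, red), "depth" (420x560 float32, m along the optical axis (not along the pixel's ray), 0 where there is no reading), "fx", "fy", "cx", "cy" (pixels), "eye" and "orientation" of the camera in the world; the wrist camera has in their place "T_tool_cam" (4x4, takes a point from camera to tool coordinates, whose origin is the TCP and whose axes are the flange's). Camera axes: x right, y down, z forward; pixel columns grow to the right and rows downward; lengths in m; the calibration is good to about 2 mm. A picture is of the moment at which its call begins: read the wrist's pose just before it.
- job_done(): hands the job in; it is judged then, once.
Trained networks look in a picture, given as the dict that the camera call returned (one of the last four; its "shot" number tells which), for a name from the list of things; names that differ only in an ending like _2 or _b are one class to them, and where a whole thing is asked for, a point or a joint stands for the part that bears it (a point fixed in the world has none). Each returns a list of dicts, best first, with "score" (0 to 1); they miss things now and then, are a little off and sometimes report something else, mostly with a low value. They report only what shows in the picture. A call takes as long as a camera call.
- silhouettes(picture, name): "pixels" (420x560 bool, what is visible of it) and "point" ([column, row] in pixels, amid what is visible of it).
The state is a dict: "t": time; "joints": joint angles; "joint_vel": joint speeds; "joint_torque": joint torques, N m; "tcp_pos": TCP position; "eef_rot": TCP orientation; "wrist_force": force on the tool from outside, world axes, zero at the start; "moment": the same for the moment, N m; "opening": finger opening in m; "grip_force": force on a finger pad.
Only numpy, scipy, OpenCV 4.12 (cv2) and the standard library are available. Lean on these libraries where they do the work, as an engineer would, in place of code of your own. Each camera call takes 0.05 s, during which the arm holds its last target. There are 200 camera calls.

## Working session

There is one attempt and no reset: what is moved stays moved. The work goes in short steps, Python scripts to look and compute and a shell command to move; the robot and the scene stay as the last step left them, time stands still between calls to the robot, and variables do not carry over. Pictures are saved under pics/ and viewed, at most 10 in all, crops included, and the job is handed in when it is done.

```bash
mkdir -p pics; cat > h.py <<'E'
from station import *
import numpy as np, cv2
from scipy.spatial.transform import Rotation as R
def rot(q): return R.from_quat([q[1],q[2],q[3],q[0]]).as_matrix()
def pose(p,st=None):
    if 'eye' in p: return rot(p['orientation']),np.array(p['eye'])
    T=np.array(p['T_tool_cam']); A=rot(st['eef_rot'])
    return A@T[:3,:3],A@T[:3,3]+np.array(st['tcp_pos'])
def cloud(p,st=None):
    M,e=pose(p,st); d=p['depth']; v,u=np.indices(d.shape)
    P=np.stack([(u-p['cx'])/p['fx']*d,(v-p['cy'])/p['fy']*d,d],-1)@M.T+e
    P[d==0]=np.nan; return P
E
python3 - <<'E'
from h import *
s=read_state(); print({k:np.round(v,3) for k,v in s.items()}); print(rot(s['eef_rot']).round(2))
ims=[]
for n in ['scene','top']:
    p=camera(n); P=cloud(p); print(n,np.round(p['eye'],3),rot(p['orientation']).round(2).tolist(),p['fx'])
    im=p['color'].copy()
    for k in ['cutter','cutter_blade','nest','fork_empty','rack','sink','reamer','nut','pins','camera']:
        try: r=silhouettes(p,k)
        except Exception as ex: print(k,ex); continue
        for o in r[:2]:
            q=P[o['pixels']]; 
            print(k,round(o['score'],2),np.round(o['point']),o['pixels'].sum(),np.nanmedian(q,0).round(3),np.nanpercentile(q,2,0).round(3),np.nanpercentile(q,98,0).round(3))
    cv2.imwrite(f'pics/{n}.png',im); np.savez(f'{n}.npz',P=P)
E
```

```text
{'t': np.float64(0.0), 'joints': array([-1.427,  0.182,  1.608, -0.   ,  1.354, -0.206]), 'joint_vel': array([-0.   , -0.001,  0.   ,  0.001,  0.   ,  0.   ]), 'joint_torque': array([ 1.0000e-03, -4.3387e+01, -3.4185e+01,  7.0000e-02,  3.8000e-02,
       -0.0000e+00]), 'tcp_pos': array([ 0.197, -0.54 ,  0.238]), 'eef_rot': array([-0.001,  0.985,  0.174,  0.   ]), 'wrist_force': array([ 0.754, -0.172,  0.079]), 'moment': array([-0.023, -0.038, -0.03 ]), 'grip_force': np.float64(0.0), 'opening': np.float64(0.088)}
[[ 0.94  0.34 -0.  ]
 [ 0.34 -0.94  0.  ]
 [ 0.   -0.   -1.  ]]
scene [1.299 0.36  0.823] [[-0.48, 0.54, -0.7], [0.88, 0.31, -0.36], [0.02, -0.78, -0.62]] 409.82578956534104
cutter 0.72 [249. 181.] 349 [ 0.524 -0.156  0.164] [ 0.491 -0.176  0.107] [ 0.567 -0.139  0.196]
cutter 0.38 [369. 283.] 4342 [0.622 0.243 0.053] [0.557 0.106 0.042] [0.683 0.377 0.141]
cutter_blade 0.67 [248. 184.] 320 [ 0.523 -0.156  0.167] [ 0.492 -0.175  0.107] [ 0.567 -0.14   0.197]
nest 0.85 [226. 205.] 3641 [ 0.568 -0.188  0.101] [ 0.484 -0.378  0.044] [ 0.649 -0.097  0.161]
fork_empty 0.87 [412. 2
[... 1039 characters left out ...]
180.] 719 [0.587 0.319 0.146] [0.545 0.285 0.053] [0.62  0.352 0.151]
rack 0.69 [174. 182.] 4993 [0.586 0.219 0.053] [0.515 0.087 0.047] [0.671 0.371 0.143]
sink 0.76 [200. 162.] 315 [0.616 0.146 0.175] [0.608 0.122 0.097] [0.627 0.169 0.189]
reamer 0.61 [162. 171.] 310 [0.592 0.227 0.179] [0.582 0.204 0.112] [0.605 0.253 0.19 ]
nut 0.63 [278. 252.] 295 [ 0.429 -0.028  0.063] [ 0.41  -0.048  0.041] [ 0.45 -0.01  0.07]
nut 0.34 [366. 204.] 5820 [ 0.525 -0.205  0.132] [ 0.467 -0.378  0.048] [ 0.64  -0.101  0.163]
pins 0.83 [210. 254.] 479 [0.425 0.133 0.058] [0.405 0.102 0.05 ] [0.444 0.167 0.063]
camera 0.97 [365. 203.] 6035 [ 0.525 -0.205  0.131] [ 0.466 -0.379  0.046] [ 0.642 -0.1    0.163]
```

```bash
python3 - <<'E'
import cv2,numpy as np
a=cv2.imread('pics/top.png');b=cv2.imread('pics/scene.png')
A=cv2.resize(a[120:290,80:480],(800,340),interpolation=3);B=cv2.resize(b[130:330,150:450],(390,260),interpolation=3);C=cv2.resize(b[150:240,190:290],(390,260)[:1]+(260,),interpolation=3)
cv2.imwrite('pics/m1.png',np.vstack([A,np.hstack([B,C,np.zeros((260,20,3),np.uint8)])]))
E
```

```text
(no output)
```

View pics/m1.png

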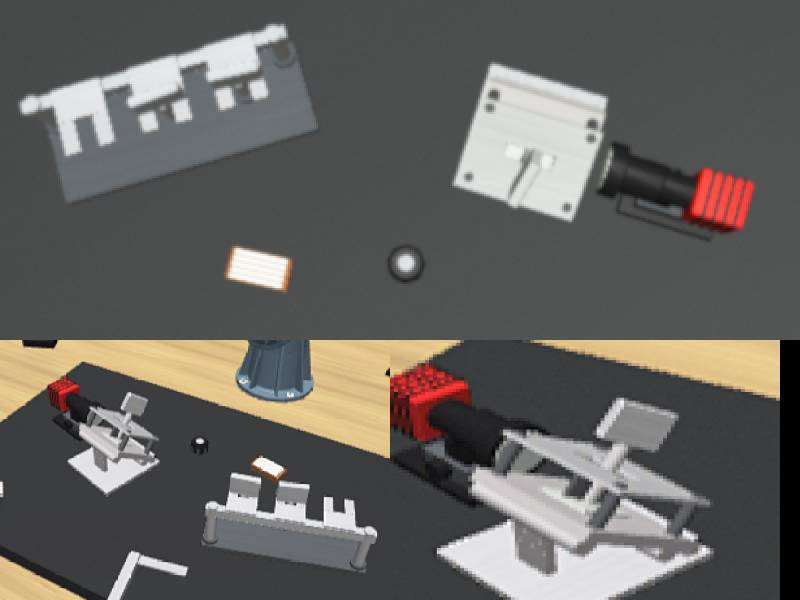

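```bash
python3 -m handwheel '[[0,0,-20,0],[15,-10,-25,0],[30,-20,-25,0],[33,-22,-25,0],[33,-22,-20,0],[33,-22,-15,0],[33,-22,-10,0],[33,-22,-10,0]]' 88 20; python3 -m handwheel '[[33,-22,-10,0],[33,-22,-10,0],[33,-22,0,0],[33,-22,0,0],[20,-14,0,0],[0,0,0,0.1],[0,0,0,0.1],[0,0,0,0.1]]'; python3 -m handwheel '[[0,0,0,0.1],[0,0,0,0.1],[0,0,0,0.1],[0,0,0,0]]'
cat > look.py <<'E'
from h import *
import sys
s=read_state(); p=camera('wrist'); P=cloud(p,s)
print(s['t'],np.round(s['tcp_pos'],4),rot(s['eef_rot']).round(3).tolist(),np.round(s['wrist_force'],1),s['opening'])
M,e=pose(p,s); print('cam',e.round(3),M.round(2).tolist())
cv2.imwrite(f'pics/{sys.argv[1]}.png',p['color']); S={'P':P,'c':p['color'],'M':M,'e':e,'K':[p['fx'],p['fy'],p['cx'],p['cy']]}
for k in sys.argv[2:]:
    for o in silhouettes(p,k)[:2]:
        print(k,round(o['score'],2),np.round(o['point']),o['pixels'].sum(),np.nanmedian(P[o['pixels']],0).round(4)); S.setdefault(k,o['pixels'])
np.savez(f'{sys.argv[1]}.npz',**S)
E
python3 look.py w1 cutter nest
```

```text
t: 1.77
tcp_pos: [0.3416, -0.3428, 0.3844]
eef_rot: [0.001, 0.985, 0.174, 0.0]
wrist_force: [0.8, -0.6, 0.1]
opening: 0.0881
grip_force: 0.0
t: 2.43
tcp_pos: [0.449, -0.1955, 0.4032]
eef_rot: [0.0, 1.0, 0.023, 0.0]
wrist_force: [-0.2, 0.3, 0.2]
opening: 0.0878
grip_force: 0.0
t: 2.77
tcp_pos: [0.4486, -0.1963, 0.4032]
eef_rot: [0.0, 0.992, -0.126, 0.0]
wrist_force: [-0.6, 0.4, -0.3]
opening: 0.0883
grip_force: 0.0
2.7667 [ 0.4486 -0.1963  0.4032] [[0.968, -0.251, 0.0], [-0.251, -0.968, -0.0], [0.0, -0.0, -1.0]] [-0.6  0.4 -0.3] 0.08828624335999248
cam [ 0.525 -0.216  0.549] [[-0.25, -0.92, -0.29], [-0.97, 0.24, 0.08], [-0.0, 0.3, -0.95]]
cutter 0.91 [222. 124.] 952 [ 0.514 -0.159  0.185]
nest 0.94 [257.  77.] 24069 [ 0.5419 -0.2038  0.1322]
```

```bash
cat > fit.py <<'E'
from h import *
import sys
D=np.load(sys.argv[1]+'.npz'); P=D['P']
def ransac(Q,tol=.0015,n=600,ok=lambda n:True):
    g=np.random.default_rng(0);b=None
    for _ in range(n):
        a=Q[g.choice(len(Q),3,False)]; m=np.cross(a[1]-a[0],a[2]-a[0]); l=np.linalg.norm(m)
        if l<1e-9: continue
        m/=l
        if not ok(m): continue
        i=abs((Q-a[0])@m)<tol
        if b is None or i.sum()>b.sum(): b=i
    c=Q[b].mean(0); m=np.linalg.svd(Q[b]-c)[2][2]; return c,m*np.sign(m[2]),b
Q=P[D['nest']]; Q=Q[~np.isnan(Q).any(1)]
Q=Q[Q[:,2]>.07]
c,m,b=ransac(Q,ok=lambda n:.6<abs(n[2])<.95)
print('guard c',c.round(4),'n',m.round(3),'tilt',np.degrees(np.arccos(m[2])).round(1),b.sum())
y=np.cross([0,0,1],-m); y[2]=0  # up-slope x = direction against n's horizontal
h=-m[:2]/np.linalg.norm(m[:2]); y=np.array([-h[1],h[0],0]); x=np.cross(y,m)
print('yaw',np.degrees(np.arctan2(h[1],h[0])))
G=Q[b]-c; uv=np.c_[G@x,G@y]*1000
r=cv2.minAreaRect(uv.astype(np.float32)); print('rect',r)
cen=c+x*r[0][0]/1000+y*r[0][1]/1000; print('guard rect centre',cen.round(4))
W=P[D['cutter']]; W=W[~np.isnan(W).any(1)]
dz=(W-cen)@m; print('cutter height over guard pct',np.percentile(dz,[2,50,98]).round(4))
W=W[(dz>.018)&(dz<.075)]
d=np.c_[(W-cen)@x,(W-cen)@y,(W-cen)@m]*1000
rr=cv2.minAreaRect(d[:,:2].astype(np.float32)); print('wing in guard xy',rr, len(W))
pc=np.linalg.svd(d[:,:2]-d[:,:2].mean(0))[2][0]; print('pca dir deg from slot(y)',np.degrees(np.arctan2(pc[0],pc[1])), d.mean(0).round(1), np.percentile(d,[1,99],0).round(1).tolist())
# rectified guard view, 0.25mm/px at outer face
s=4;N=560;ii,jj=np.indices((480,N)); X=(240-ii)/s/1000; Y=(N/2-jj)/s/1000
wp=cen+X[...,None]*x+Y[...,None]*y
q=(wp-D['e'])@D['M']; K=D['K']
mp=np.stack([K[0]*q[...,0]/q[...,2]+K[2],K[1]*q[...,1]/q[...,2]+K[3]],-1).astype(np.float32)
rect=cv2.remap(D['c'],mp,None,cv2.INTER_LINEAR); cv2.imwrite('pics/rect_'+sys.argv[1]+'.png',rect)
E
python3 fit.py w1
```

```text
guard c [ 0.5403 -0.1717  0.1392] n [-0.546  0.174  0.82 ] tilt 35.0 9090
yaw -17.720225130345113
rect ((-7.419746398925781, -74.54342651367188), (297.132568359375, 101.28509521484375), 89.84284973144531)
guard rect centre [ 0.5118 -0.2409  0.1349]
cutter height over guard pct [-0.036   0.0631  0.0661]
wing in guard xy ((-2.5753040313720703, 81.85980224609375), (12.318885803222656, 55.51383972167969), 79.40298461914062) 849
pca dir deg from slot(y) -79.32475691929658 [ 8.  79.9 57.1] [[-28.0, 71.9, 27.5], [24.4, 90.8, 66.3]]
```

```bash
python3 -c "
import cv2,numpy as np
a=cv2.imread('pics/w1.png')[:260];b=cv2.imread('pics/rect_w1.png')
b=cv2.resize(b,(0,0),fx=.55,fy=.55);o=np.zeros((580,570,3),np.uint8);o[:260,:560]=a;o[270:270+b.shape[0],:b.shape[1]]=b;cv2.imwrite('pics/m2.png',o)"
```

```text
(no output)
```

View pics/m2.png

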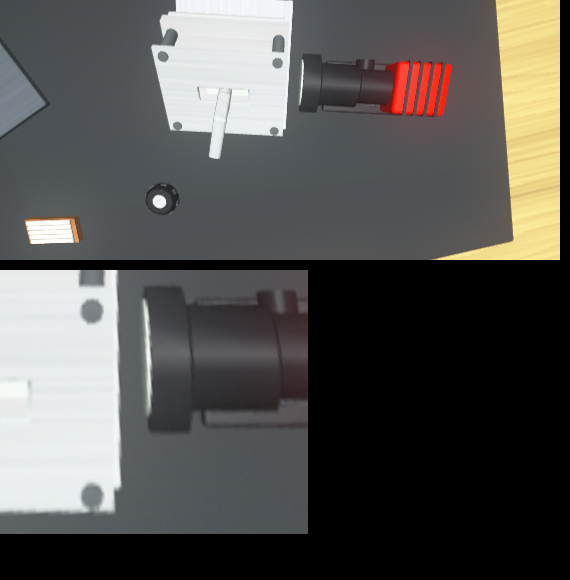

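```bash
sed -i "s/^G=Q\[b\]-c; /i0=np.nanmedian(P[D['cutter']],0); Q=Q[b]; G=Q-c; k=np.abs((Q-i0)@y)<.072; G=G[k]; /" fit.py; python3 fit.py w1
cat > sim.py <<'E'
import numpy as np
c35,s35=np.cos(np.radians(35)),np.sin(np.radians(35))
l=np.stack(np.meshgrid(np.linspace(-6,6,7),np.linspace(-27,27,28),np.linspace(24,64,21)),-1).reshape(-1,3)
def wing(th,off=(0,0)): # th deg of wing width from y, in nest frame rotation about n; returns h,y,z (mm, slot centre origin)
    t=np.radians(th);x=l[:,0]*np.cos(t)-l[:,1]*np.sin(t)+off[0];y=l[:,0]*np.sin(t)+l[:,1]*np.cos(t)+off[1]
    return np.c_[x*c35-l[:,2]*s35,y,x*s35+l[:,2]*c35]
def run(path,zt,th,off,hx=9,hy=17.5):
    out=[]
    for (h,y) in path:
        for _ in range(130):
            w=wing(th,off)
            if not ((abs(w[:,0]-h)<hx)&(abs(w[:,1]-y)<hy)&(w[:,2]>zt)).any(): break
            th-=1
        out.append(round(th))
    return out
if __name__=='__main__':
    w=wing(79); e=w[w[:,2]>16]; print('end pts',e[e[:,0].argmin()],w.min(0),w.max(0))
    path=[(-52,-35),(-52,-25),(-52,-20),(-52,-15),(-52,-10),(-52,-5),(-52,0),(-52,5),(-52,10),(-52,15),(-52,20)]
    print(run(path,16,79,(0,0)))
    print([ (h,run([(h,15)],16,60,(0,0))) for h in range(-70,-40,3)])
E
python3 sim.py
```

```text
guard c [ 0.5403 -0.1717  0.1392] n [-0.546  0.174  0.82 ] tilt 35.0 9090
yaw -17.720225130345113
rect ((-7.2406158447265625, 8.78463363647461), (101.42083740234375, 130.17919921875), 0.08192799240350723)
guard rect centre [ 0.5373 -0.1615  0.1351]
cutter height over guard pct [-0.036   0.0631  0.0661]
wing in guard xy ((-2.7544326782226562, -1.4682502746582031), (12.318887710571289, 55.51383972167969), 79.40299224853516) 849
pca dir deg from slot(y) -79.32475691929658 [ 7.9 -3.4 57.1] [[-28.2, -11.4, 27.5], [24.2, 7.4, 66.3]]
end pts [-59.35745308  -0.73792023  36.56703759] [-59.35745308 -11.04160598   3.80095582] [ 8.88272668 11.04160598 68.28442408]
[79, 79, 65, 29, 12, 7, 5, 4, 3, 3, 3]
[(-70, [60]), (-67, [57]), (-64, [41]), (-61, [29]), (-58, [20]), (-55, [11]), (-52, [3]), (-49, [-70]), (-46, [-70]), (-43, [-70])]
```

```bash
python3 -m handwheel '[[0,0,0,0.055],[20,-15,-0,0],[0,0,30,0],[0,0,36,0],[0,0,36,0],[0,0,36,0],[0,0,36,0],[0,0,0,0]]' 0 20;  python3 -m handwheel '[[0,0,30,0],[0,0,25,0],[0,0,15,0],[0,0,8,0],[0,0,0,0]]'; python3 - <<'E'
from h import *
s=read_state(); d=np.array(s['tcp_pos'])-[.5373,-.1615,.1351]
print((d@np.array([[.9527,-.304,0],[.304,.9527,0],[0,0,1]]).T*1000).round(1), s['opening'])
E
```

```text
t: 3.58
tcp_pos: [0.4684, -0.1855, 0.2219]
eef_rot: [-0.003, 0.989, -0.151, -0.006]
wrist_force: [-1.1, 1.0, -1.0]
opening: 0.0369
grip_force: 0.0
t: 4.0
tcp_pos: [0.4721, -0.188, 0.151]
eef_rot: [-0.0, 0.988, -0.152, -0.001]
wrist_force: [0.3, -0.2, -0.4]
opening: 0.0032
grip_force: 0.0
[-54.1 -45.1  15.9] 0.003214946905892826
```

```bash
python3 -m handwheel '[[0,-10,0,0],[0,-8,0,0],[0,-5,0,0],[0,-4,0,0],[0,-4,0,0],[0,-4,0,0],[0,-4,0,0],[0,-4,0,0]]';  python3 -m handwheel '[[0,-4,0,0],[0,-4,0,0],[0,-4,0,0],[0,-4,0,0],[0,0,0,0]]'; python3 look.py w2 cutter nest; python3 fit.py w2
```

```text
t: 4.67
tcp_pos: [0.4853, -0.1466, 0.1512]
eef_rot: [0.0, 0.988, -0.152, 0.0]
wrist_force: [0.4, -0.4, -0.2]
opening: 0.0002
grip_force: 0.0
t: 5.08
tcp_pos: [0.4901, -0.1311, 0.1511]
eef_rot: [-0.0, 0.988, -0.152, -0.0]
wrist_force: [-0.5, -0.7, -0.2]
opening: 0.0008
grip_force: 0.0
5.0833 [ 0.4901 -0.1311  0.1511] [[0.954, -0.3, -0.0], [-0.3, -0.954, 0.0], [-0.0, -0.0, -1.0]] [-0.5 -0.7 -0.2] 0.0007861510762228378
cam [ 0.565 -0.155  0.297] [[-0.3, -0.91, -0.29], [-0.95, 0.29, 0.09], [-0.0, 0.3, -0.95]]
cutter 0.61 [230. 220.] 9943 [ 0.5346 -0.1286  0.1781]
cutter 0.48 [ 16. 389.] 632 [0.4117 0.1086 0.0563]
nest 0.71 [345.  95.] 76261 [ 0.5552 -0.1806  0.1426]
nest 0.31 [229. 219.] 9841 [ 0.5346 -0.1286  0.1782]Traceback (most recent call last):
  File "fit.py", line 16, in <module>
    c,m,b=ransac(Q,ok=lambda n:.6<abs(n[2])<.95)
          ~~~~~~^^^^^^^^^^^^^^^^^^^^^^^^^^^^^^^^
  File "fit.py", line 13, in ransac
    c=Q[b].mean(0); m=np.linalg.svd(Q[b]-c)[2][2]; return c,m*np.sign(m[2]),b
                      ~~~~~~~~~~~~~^^^^^^^^
    u, s, vh = gufunc(a, signature=signature)
               ~~~~~~^^^^^^^^^^^^^^^^^^^^^^^^
numpy._core._exceptions._ArrayMemoryError: Unable to allocate 19.1 GiB for an array with shape (50569, 50569) and data type float64
```

View pics/w2.png

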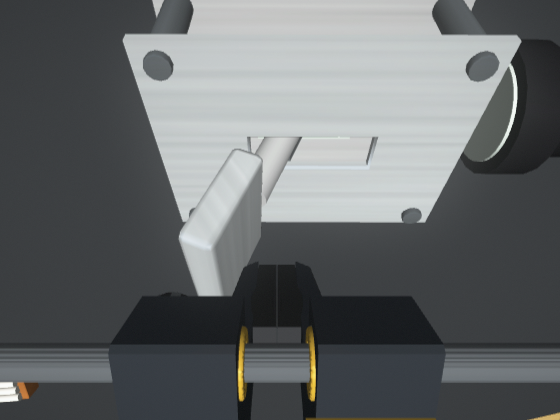

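```bash
cat > wing.py <<'E'
from h import *
import sys
D=np.load(sys.argv[1]+'.npz'); P=D['P'][D['cutter']]; P=P[~np.isnan(P).any(1)]
O=np.array([.5373,-.1615,.1351]); a=np.radians(-17.7); h=np.array([np.cos(a),np.sin(a),0]); y=np.array([-h[1],h[0],0])
c,s=np.cos(np.radians(35)),np.sin(np.radians(35)); n=-s*h+[0,0,c]; x=c*h+[0,0,s]
d=np.c_[(P-O)@x,(P-O)@y,(P-O)@n]*1000
def ang(v): return (np.degrees(np.arctan2(-v[0],v[1]))+90)%180-90
W=d[(d[:,2]>26)&(d[:,2]<72)&(np.hypot(d[:,0],d[:,1])<45)]
r=cv2.minAreaRect(W[:,:2].astype(np.float32)); b=cv2.boxPoints(r); e=b[1]-b[0]; f=b[2]-b[1]; e=e if np.linalg.norm(e)>np.linalg.norm(f) else f
print('all wing rect',np.round(r[0],1),np.round(r[1],1),'th',ang(e).round(1),'n range',np.percentile(W[:,2],[1,99]).round(1))
T=W[W[:,2]>np.percentile(W[:,2],99)-4]
r=cv2.minAreaRect(T[:,:2].astype(np.float32)); b=cv2.boxPoints(r); e=b[1]-b[0]; f=b[2]-b[1]; e=e if np.linalg.norm(e)>np.linalg.norm(f) else f
print('top rect',np.round(r[0],1),np.round(r[1],1),'th',ang(e).round(1))
N=d[(d[:,2]>4)&(d[:,2]<20)&(np.hypot(d[:,0],d[:,1])<25)]
if len(N)>50: print('neck',N.mean(0).round(1),len(N))
E
python3 wing.py w1; python3 wing.py w2
```

```text
all wing rect [-2.7 -1.5] [12.3 55.5] th 79.4 n range [28.1 66.2]
top rect [-3.5 -1.3] [11.9 53.9] th 79.1
all wing rect [-1.7 32.4] [23.9 54.2] th 87.5 n range [26.7 61.2]
top rect [ 2.6 36.9] [42.2 13.4] th -88.1
neck [ 2.4 16.5 11. ] 681
```

```bash
python3 -m handwheel '[[-2,8,0,0],[0,0,-20,0],[0,0,-35,0],[0,0,-35,0],[0,0,0,0],[22,-15,0,0],[0,0,0,0],[0,0,0,0]]' 88 8; python3 look.py w3 cutter; python3 wing.py w3
```

```text
t: 5.9
tcp_pos: [0.5112, -0.1314, 0.241]
eef_rot: [0.0, 0.988, -0.152, -0.0]
wrist_force: [0.8, -0.3, -1.1]
opening: 0.052
grip_force: 0.0
5.9 [ 0.5112 -0.1314  0.241 ] [[0.954, -0.3, -0.0], [-0.3, -0.954, -0.0], [-0.0, 0.0, -1.0]] [ 0.8 -0.3 -1.1] 0.05199007615094589
cam [ 0.586 -0.155  0.387] [[-0.3, -0.91, -0.29], [-0.95, 0.29, 0.09], [0.0, 0.3, -0.95]]
cutter 0.88 [261. 207.] 3424 [ 0.5332 -0.1276  0.1766]
cutter 0.21 [ 14. 165.] 1931 [0.5976 0.0859 0.0516]
all wing rect [-1.6 32.3] [23.7 53.4] th 87.1 n range [26.7 61.5]
top rect [-2.1 38.1] [11.5 51.4] th 87.6
neck [ 2.2 16.3 10.7] 245
```

View pics/w3.png

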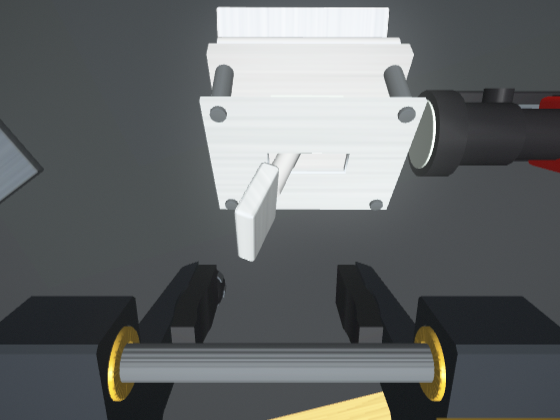

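```bash
python3 -m handwheel '[[0,0,0,0],[0,0,20,0],[0,0,30,0],[0,0,20,0],[0,0,6,0],[0,0,0,0]]' 88; python3 -m handwheel '[[0,5,0,0],[0,5,0,0],[0,5,0,0],[0,5,0,0],[0,1,0,0],[0,0,0,0],[0,0,0,0],[0,0,0,0]]' 30 8; python3 -m handwheel '[[0,0,0,0],[0,0,0,0],[0,0,0,0],[0,0,0,0],[0,0,0,0]]' 5 8; python3 look.py w4 cutter; python3 wing.py w4
```

```text
t: 6.5
tcp_pos: [0.5095, -0.1307, 0.1633]
eef_rot: [-0.001, 0.988, -0.152, -0.002]
wrist_force: [-0.1, 0.4, 0.1]
opening: 0.088
grip_force: 0.0
t: 7.17
tcp_pos: [0.5049, -0.1511, 0.1653]
eef_rot: [-0.0, 0.988, -0.152, 0.0]
wrist_force: [-0.2, 0.5, -0.5]
opening: 0.0368
grip_force: 0.1
t: 7.58
tcp_pos: [0.5048, -0.151, 0.1651]
eef_rot: [-0.0, 0.988, -0.152, -0.0]
wrist_force: [0.4, 1.2, -1.3]
opening: 0.0121
grip_force: 7.9
7.5833 [ 0.5048 -0.151   0.1651] [[0.954, -0.3, -0.0], [-0.3, -0.954, 0.0], [-0.0, -0.0, -1.0]] [ 0.4  1.2 -1.3] 0.012118772872658315
cam [ 0.58  -0.175  0.311] [[-0.3, -0.91, -0.29], [-0.95, 0.29, 0.09], [-0.0, 0.3, -0.95]]
cutter 0.95 [280. 262.] 5201 [ 0.5267 -0.1578  0.186 ]
cutter 0.47 [308. 127.] 81934 [ 0.5617 -0.1859  0.132 ]
all wing rect [-1.5 -0.3] [54.3 13.3] th -88.7 n range [27.3 65.2]
top rect [-1.5 -0.3] [12.  54.2] th 89.7
neck [3.6 0.6 6.9] 290
```

```bash
python3 -m handwheel '[[0,0,0,0],[0,0,-4,0],[0,0,-4,0],[0,0,0,0]]' 16 6; python3 -m handwheel '[[0,0,0,0.06],[0,0,0,0.08],[0,0,0,0.08],[0,0,0,0.08],[0,0,0,0.08],[0,0,0,0.08],[0,0,0,0.06],[0,0,0,0]]' 8 6; python3 look.py w5 cutter; python3 wing.py w5
```

```text
t: 8.02
tcp_pos: [0.5055, -0.1515, 0.1744]
eef_rot: [0.0, 0.988, -0.152, 0.001]
wrist_force: [0.1, 0.5, -0.4]
opening: 0.016
grip_force: 0.0
t: 8.68
tcp_pos: [0.5052, -0.1511, 0.174]
eef_rot: [-0.0, 0.916, -0.402, 0.0]
wrist_force: [-1.8, 1.6, 4.0]
opening: 0.0158
grip_force: 7.0
8.6833 [ 0.5052 -0.1511  0.174 ] [[0.677, -0.736, 0.001], [-0.736, -0.677, -0.0], [0.001, -0.001, -1.0]] [-1.8  1.6  4. ] 0.015842907254656174
cam [ 0.558 -0.209  0.32 ] [[-0.74, -0.65, -0.2], [-0.68, 0.7, 0.22], [-0.0, 0.3, -0.95]]
cutter 0.81 [271. 257.] 5223 [ 0.5214 -0.1639  0.1842]
all wing rect [-1.9 -1.7] [14.6 54.2] th 68.1 n range [27.2 65.1]
top rect [-1.9 -0.4] [12.1 53.2] th 68.2
neck [3.7 0.3 8.9] 259
```

```bash
python3 -m handwheel '[[0,0,0,0.08],[0,0,0,0.08],[0,0,0,0.08],[0,0,0,0.08],[0,0,0,0.08],[0,0,0,0.08],[0,0,0,0.08],[0,0,0,0]]'; python3 look.py w6 cutter; python3 wing.py w6
```

```text
t: 9.45
tcp_pos: [0.505, -0.1515, 0.1738]
eef_rot: [0.0, 0.769, -0.639, 0.0]
wrist_force: [-2.0, 0.4, 5.3]
opening: 0.0194
grip_force: 7.4
9.45 [ 0.505  -0.1515  0.1738] [[0.182, -0.983, 0.001], [-0.983, -0.182, -0.001], [0.001, -0.0, -1.0]] [-2.   0.4  5.3] 0.019356818273008874
cam [ 0.519 -0.229  0.32 ] [[-0.98, -0.17, -0.05], [-0.18, 0.94, 0.3], [-0.0, 0.3, -0.95]]
cutter 0.92 [267. 258.] 7146 [ 0.5116 -0.1649  0.1809]
all wing rect [-1.7 -1.8] [12.6 54. ] th 36.2 n range [27.4 64.6]
top rect [-1.9 -1.8] [12.2 53.7] th 36.2
neck [ 4.2 -2.5 11.2] 394
```

```bash
python3 -m handwheel '[[0,0,0,0.08],[0,0,0,0.08],[0,0,0,0.08],[0,0,0,0.08],[0,0,0,0.08],[0,0,0,0.08],[0,0,0,0.06],[0,0,0,0]]'; python3 look.py w7 cutter; python3 wing.py w7
```

```text
t: 10.22
tcp_pos: [0.505, -0.1513, 0.1735]
eef_rot: [0.0, -0.571, 0.821, -0.0]
wrist_force: [-2.1, -0.4, 3.5]
opening: 0.02
grip_force: 6.7
10.2167 [ 0.505  -0.1513  0.1735] [[-0.347, -0.938, 0.0], [-0.938, 0.347, -0.0], [0.0, -0.0, -1.0]] [-2.1 -0.4  3.5] 0.020021837128878568
cam [ 0.478 -0.225  0.319] [[-0.94, 0.33, 0.11], [0.35, 0.89, 0.28], [-0.0, 0.3, -0.95]]
cutter 0.57 [265. 261.] 8171 [ 0.5074 -0.1646  0.1801]
all wing rect [ 3.  -1.8] [54.5 23.8] th -2.0 n range [27.4 64.4]
top rect [-2.8 -3.5] [50.7 12.3] th -2.0
neck [ 2.5 -5.1 11.7] 439
```

```bash
python3 -m handwheel '[[0,0,0,0],[0,0,0,0],[0,0,-15,0],[0,0,-35,0],[0,0,0,-0.1],[0,0,0,-0.12],[0,0,0,-0.12],[0,0,0,-0.12]]' 40; python3 -m handwheel '[[0,0,0,-0.12],[0,0,0,-0.12],[0,0,0,-0.12],[0,0,0,-0.12],[0,0,0,-0.12],[0,0,0,-0.12],[0,0,0,-0.12],[0,0,0,-0.12]]' 74; python3 -m handwheel '[[0,0,0,-0.12],[0,0,0,-0.076],[0,0,0,0],[2.5,2,0,0],[0,0,0,0]]'; python3 look.py w8 cutter; python3 wing.py w8
```

```text
t: 10.98
tcp_pos: [0.5047, -0.1511, 0.2229]
eef_rot: [0.0, 0.746, -0.666, -0.0]
wrist_force: [-0.1, 0.1, -0.1]
opening: 0.04
grip_force: 0.0
t: 11.65
tcp_pos: [0.5046, -0.1511, 0.2226]
eef_rot: [-0.0, 0.969, -0.247, -0.0]
wrist_force: [-0.1, 0.1, -0.8]
opening: 0.0741
grip_force: 0.0
t: 12.07
tcp_pos: [0.5068, -0.1542, 0.223]
eef_rot: [0.0, 0.988, -0.155, -0.0]
wrist_force: [0.3, -0.6, -0.6]
opening: 0.074
grip_force: 0.0
12.0667 [ 0.5068 -0.1542  0.223 ] [[0.952, -0.306, -0.0], [-0.306, -0.952, -0.0], [-0.0, 0.0, -1.0]] [ 0.3 -0.6 -0.6] 0.07397986235685033
cam [ 0.581 -0.178  0.369] [[-0.31, -0.91, -0.29], [-0.95, 0.29, 0.09], [-0.0, 0.3, -0.95]]
cutter 0.57 [276. 232.] 7364 [ 0.5138 -0.1575  0.1745]
all wing rect [-2.6 -1.7] [54.3 15. ] th -2.2 n range [26.6 64.2]
top rect [-3.1 -1.8] [53.8 14.1] th -2.5
neck [ 3.3 -1.7 12.2] 453
```

View pics/w8.png

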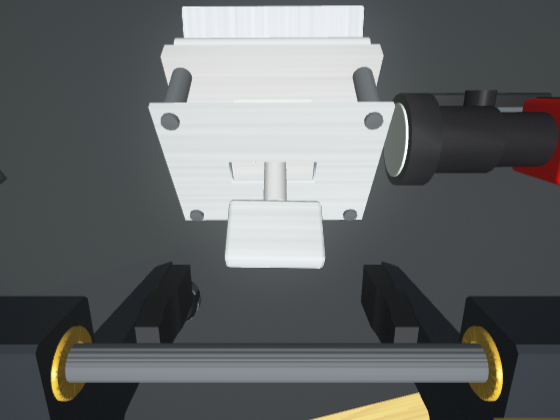

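```bash
python3 -m handwheel '[[0,0,15,0],[0,0,25,0],[0,0,18,0],[0,0,7.5,0],[0,0,0,0]]' ; python3 -m handwheel '[[0,0,0,0],[0,0,0,0],[0,0,0,0],[0,0,0,0],[0,0,0,0],[0,0,0,0]]' 45 40; python3 look.py w9 cutter; python3 wing.py w9
```

```text
t: 12.58
tcp_pos: [0.5053, -0.1531, 0.1557]
eef_rot: [-0.001, 0.988, -0.154, -0.002]
wrist_force: [0.1, 0.8, -0.2]
opening: 0.0737
grip_force: 0.0
t: 13.08
tcp_pos: [0.5073, -0.1541, 0.1589]
eef_rot: [0.0, 0.988, -0.154, 0.001]
wrist_force: [-1.7, 0.4, 6.0]
opening: 0.0535
grip_force: 39.9
13.0833 [ 0.5073 -0.1541  0.1589] [[0.953, -0.304, 0.002], [-0.304, -0.953, -0.001], [0.002, 0.0, -1.0]] [-1.7  0.4  6. ] 0.0534817848260076
cam [ 0.582 -0.178  0.305] [[-0.3, -0.91, -0.29], [-0.95, 0.29, 0.09], [0.0, 0.3, -0.95]]
cutter 0.92 [279. 288.] 15445 [ 0.5136 -0.158   0.1739]
all wing rect [-1.8 -2.4] [55.  13.4] th -1.3 n range [26.6 64. ]
top rect [-2.4 -2.6] [53.5 12.2] th -1.6
neck [ 3.2 -2.  12.3] 888
```

```bash
python3 -m handwheel '[[-1.7,0,-2.5,0],[-2.3,0,-3.3,0],[-2.3,0,-3.3,0],[-2.3,0,-3.3,0]]' 45 50; python3 look.py w10 cutter; python3 wing.py w10
```

```text
t: 13.52
tcp_pos: [0.4986, -0.1513, 0.1705]
eef_rot: [0.0, 0.988, -0.154, 0.001]
wrist_force: [3.9, -2.5, -1.5]
opening: 0.0532
grip_force: 49.9
13.5167 [ 0.4986 -0.1513  0.1705] [[0.953, -0.304, 0.001], [-0.304, -0.953, -0.0], [0.001, 0.0, -1.0]] [ 3.9 -2.5 -1.5] 0.05319057721563117
cam [ 0.573 -0.175  0.316] [[-0.3, -0.91, -0.29], [-0.95, 0.29, 0.09], [-0.0, 0.3, -0.95]]
cutter 0.63 [277. 281.] 16886 [ 0.5064 -0.1562  0.1837]
all wing rect [ 1.1 -2.8] [55.   8.8] th -1.6 n range [27.9 71.7]
top rect [ 0.6 -2.5] [ 6.3 54.8] th 0.0
neck [ 3.1 -2.  12.2] 775
```

```bash
python3 -m handwheel '[[-0.8,-0.3,-3.3,0],[-1.7,-0.3,-3.3,0],[-2.3,-0.3,-3.3,0],[-2.3,0,-3.3,0],[-2.3,0,-3.3,0]]'; python3 -m handwheel '[[-2.9,0,-4.1,0],[-2.9,0,-4.1,0],[-2.9,0,-4.1,0],[-2.9,0,-4.1,0],[-2.9,0,-4.1,0],[-2.9,0,-4.1,0],[-3.5,0,-5,0],[-3.5,0,-5,0]]';  python3 - <<'E'
from h import *
s=read_state(); p=camera('scene'); cv2.imwrite('pics/s2.png',cv2.resize(p['color'][100:330,150:500],None,fx=2.2,fy=2.2,interpolation=3)); print(s['joints'])
E
```

```text
t: 14.03
tcp_pos: [0.4889, -0.1471, 0.1865]
eef_rot: [-0.0, 0.988, -0.154, -0.001]
wrist_force: [0.7, -0.2, -2.5]
opening: 0.0537
grip_force: 49.9
t: 14.7
tcp_pos: [0.4661, -0.1399, 0.2216]
eef_rot: [-0.0, 0.988, -0.154, -0.0]
wrist_force: [0.9, -0.3, -2.5]
opening: 0.0533
grip_force: 49.9
[-5.36058295e-01 -3.03466832e-03  1.84140173e+00 -2.14653565e-05
  1.30337039e+00  1.34393573e+00]
```

View pics/s2.png

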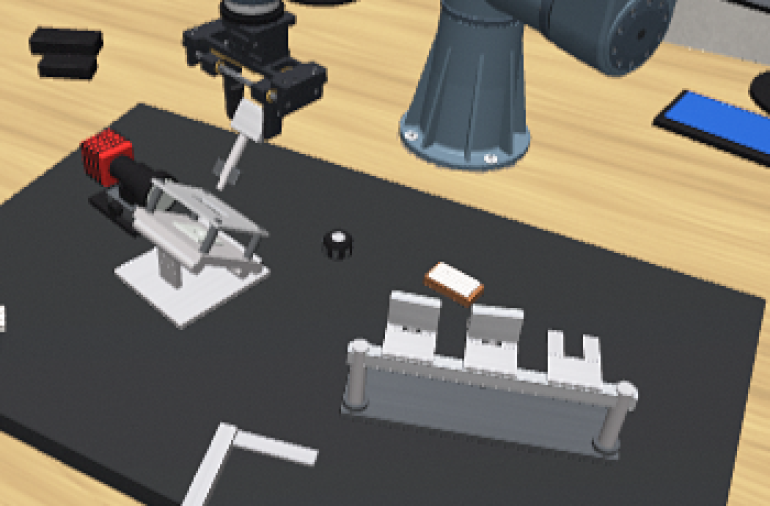

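```bash
python3 -m handwheel '[[-3,0,-10,0],[-3,0,-18,0],[0,0,-24,0],[0,0,-20,0],[0,0,-16,-0.06],[0,0,-6,-0.09],[0,0,0,-0.09],[0,0,0,-0.09]]' 45 55; python3 -m handwheel '[[0,0,0,-0.09],[0,0,0,-0.09],[0,0,0,-0.09],[4,-12,0,0],[7,-25,0,0],[8,-28,0,0],[8,-28,0,0],[8,-28,0,0]]';  python3 -m handwheel '[[8,-28,0,0],[8,-28,0,0],[8,-28,0,0],[8,-28,0,0],[8,-28,0,0],[8,-28,0,0],[8,-28,0,0],[8,-28,0,0]]'; python3 -m handwheel '[[8,-28,0,0],[8,-22,0,0],[6,-16,0,0],[0,-8,0,0],[0,0,0,0],[0,0,0,0]]';python3 look.py w11 cutter fork_empty rack sink reamer; python3 - <<'E'
from h import *
D=np.load('w11.npz'); P=D['P']; k=abs(P[...,2]-.145)<.004
o=D['fork_empty']&k; print('fork n',o.sum())
Q=P[o]; r=cv2.minAreaRect((Q[:,:2]*1000).astype(np.float32)); print(r, np.median(Q[:,2]), cv2.boxPoints(r).round(1).tolist())
E
```

```text
t: 15.42
tcp_pos: [0.461, -0.1383, 0.3166]
eef_rot: [0.001, 1.0, 0.013, 0.001]
wrist_force: [-0.4, 0.1, -2.2]
opening: 0.0532
grip_force: 54.9
t: 16.08
tcp_pos: [0.4591, -0.0103, 0.3156]
eef_rot: [-0.0, 0.99, 0.143, 0.0]
wrist_force: [0.7, 0.6, -2.2]
opening: 0.0537
grip_force: 54.9
t: 16.75
tcp_pos: [0.4557, 0.2229, 0.3157]
eef_rot: [-0.0, 0.99, 0.144, 0.0]
wrist_force: [-0.1, -0.5, -2.4]
opening: 0.0533
grip_force: 54.9
t: 17.25
tcp_pos: [0.4559, 0.2979, 0.3152]
eef_rot: [0.0, 0.989, 0.145, -0.0]
wrist_force: [0.2, 0.5, -2.1]
opening: 0.0536
grip_force: 54.9
17.25 [0.4559 0.2979 0.3152] [[0.958, 0.287, -0.0], [0.287, -0.958, -0.001], [-0.001, 0.0, -1.0]] [ 0.2  0.5 -2.1] 0.053636426690372316
cam [0.531 0.32  0.461] [[0.29, -0.91, -0.29], [-0.96, -0.27, -0.09], [0.0, 0.3, -0.95]]
cutter 0.76 [279. 277.] 18656 [0.4655 0.3033 0.3258]
cutter 0.15 [300.  28.] 4349 [0.5814 0.3165 0.1448]
fork_empty 0.78 [301.  31.] 4252 [0.5816 0.3165 0.1449]
rack 0.94 [359.  78.] 19894 [0.5801 0.2508 0.0519]
rack 0.47 [402. 230.] 1935 [0.4289 0.1399 0.0571]
sink 0.72 [524.  41.] 2002 [0.6157 0.1616 0.1758]
reamer 0.68 [425.  40.] 2118 [0.5939 0.2327 0.1842]
reamer 0.21 [358.  76.] 20048 [0.5802 0.2505 0.0519]
fork n 4234
((574.8699951171875, 311.9028015136719), (56.23722839355469, 53.52422332763672), 16.67087745666504) 0.14485530507405747 [[540.2999877929688, 329.5], [555.5999755859375, 278.20001220703125], [609.5, 294.29998779296875], [594.0999755859375, 345.6000061035156]]
```

View pics/w11.png

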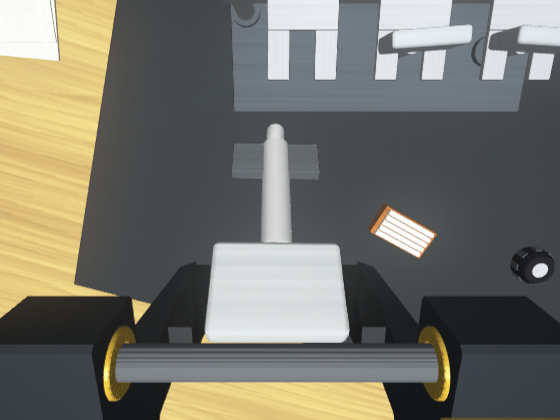

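```bash
cat > held.py <<'E'
from h import *
import sys
D=np.load(sys.argv[1]+'.npz'); P=D['P'][D['cutter']]; P=P[~np.isnan(P).any(1)]
t=np.array(eval(sys.argv[2])); a=np.radians(16.67); h=np.array([np.cos(a),np.sin(a),0]); y=np.array([-h[1],h[0],0])
d=np.c_[(P-t)@h,(P-t)@y,P[:,2]-t[2]]*1000
d=d[abs(d[:,1])<30]
f=d[(abs(d[:,1])>12)&(abs(d[:,1])<24)&(d[:,2]>-22)]  # wing upper face
f=f[abs(f[:,0])<60]
A=np.c_[f[:,1:],np.ones(len(f))]; 
for _ in range(5):
    k=np.linalg.lstsq(A,f[:,0],rcond=None)[0]; r=abs(f[:,0]-A@k); g=r<np.maximum(1.5,np.percentile(r,70)); f,A=f[g],A[g]
lean=np.degrees(np.arctan(-k[1])); print('lean',lean.round(1),'roll',np.degrees(np.arctan(k[0])).round(1),len(f))
l=np.radians(lean); u=np.array([-np.sin(l),0,np.cos(l)]); x=np.array([np.cos(l),0,np.sin(l)])
print('face x off',np.median(f@x).round(1),'-> axis at',(np.median(f@x)-6).round(1))
q=d@u; s=d@x; w=(abs(d[:,1])>12)&(abs(d[:,1])<25)&(abs(s-np.median(f@x))<3); print('along axis wing range',np.percentile(q[w],[1,99]).round(1),'all min',np.percentile(q,.5).round(1),'y of neck',np.median(d[(q<np.percentile(q[w],1)-5)&(q>np.percentile(q[w],1)-30),1]).round(1))
ax=np.median(f@x)-6; top=np.percentile(q[w],99); o=ax*x+(top-40)*u; print('origin rel tcp h,z',o.round(1))
E
python3 held.py w11 '[0.4559,0.2979,0.3152]'
```

```text
lean 37.1 roll 2.4 4837
face x off 14.1 -> axis at 8.1
along axis wing range [-66.8  26.3] all min -84.4 y of neck 0.3
origin rel tcp h,z [14.7  0.  -6. ]
```

```bash
python3 -m handwheel '[[0,6,8,0],[0,9,18,0],[0,6,25,0],[0,0,25,0],[0,0,25,0],[0,0,25,0],[0,0,18,0],[0,0,10,0]]'; python3 -m handwheel '[[0,0,3,0],[0,0,0,0],[6,0,0,0],[12,0,0,0],[12,0,0,0],[12,0,0,0],[6,0,0,0],[0,0,0,0]]'; python3 look.py w12 cutter fork_empty; python3 - <<'E'
from h import *
s=read_state(); D=np.load('w12.npz'); t=np.array(s['tcp_pos'])
a=np.radians(16.67); h=np.array([np.cos(a),np.sin(a),0]); y=np.array([-h[1],h[0],0]); O=np.array([.5729,.3113,.145])
print('tcp rel fork',((t-O)@h*1000).round(1),((t-O)@y*1000).round(1),t[2])
if 'fork_empty' in D:
    Q=D['P'][D['fork_empty']]; Q=Q[abs(Q[:,2]-.145)<.004]; d=np.c_[(Q-O)@h,(Q-O)@y]*1000; print(len(Q),np.percentile(d,[1,50,99],0).round(1).tolist(),np.median(Q[:,2]))
    l=d[(d[:,0]<5)&(d[:,0]>-24)]; print('prong inner edges',np.percentile(l[l[:,1]<0,1],98).round(1),np.percentile(l[l[:,1]>0,1],2).round(1))
E
```

```text
t: 18.22
tcp_pos: [0.4611, 0.2764, 0.1579]
eef_rot: [0.0, 0.99, 0.144, -0.002]
wrist_force: [-0.4, -0.9, -3.0]
opening: 0.053
grip_force: 54.9
t: 18.88
tcp_pos: [0.5107, 0.292, 0.1596]
eef_rot: [-0.0, 0.989, 0.145, 0.002]
wrist_force: [0.3, 0.5, -1.5]
opening: 0.0532
grip_force: 54.9
18.8833 [0.5107 0.292  0.1596] [[0.958, 0.286, 0.003], [0.286, -0.958, 0.001], [0.003, -0.0, -1.0]] [ 0.3  0.5 -1.5] 0.05320966982075694
cam [0.585 0.314 0.306] [[0.29, -0.91, -0.29], [-0.96, -0.27, -0.09], [-0.0, 0.3, -0.95]]
cutter 0.81 [276. 280.] 17466 [0.519  0.2976 0.172 ]
fork_empty 0.59 [270.  80.] 20427 [0.5915 0.3189 0.1448]
tcp rel fork -67.5 -0.4 0.1584822675967824
20219 [[-24.9, -26.0], [19.6, 0.3], [45.9, 26.7]] 0.14483777394394778
prong inner edges -9.9 10.5
```

View pics/w12.png

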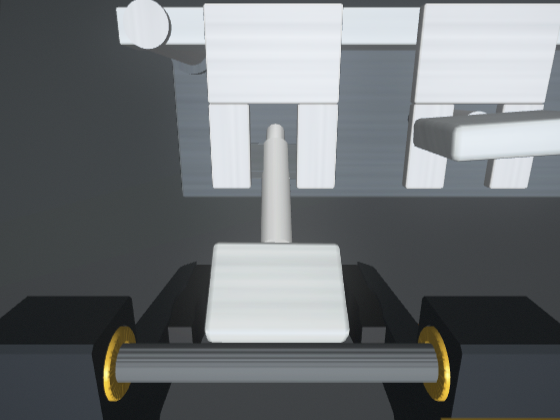

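```bash
python3 -m handwheel '[[5,0,0,0],[9,0,0,0],[9,0,0,0],[8,0,0,0],[5,0,0,0],[3,0,0,0],[0,0,0,0]]'; python3 -m handwheel '[[2,0,0,0],[2,0,0,0],[2,0,0,0],[2,0,0,0],[2,0,0,0],[0,0,0,0]]' 45 12; python3 look.py w13 cutter;  python3 -c "
from h import *
s=read_state();print(list(np.round(s['tcp_pos'],4)),np.round(s['wrist_force'],1),(np.array(s['tcp_pos'])[:2]-[.5729,.3113])@[.958,.287])"; python3 held.py w13 "[0.5729-0.0135*.958,0.3113-0.0135*.287,0.1585]"
```

```text
t: 19.62
tcp_pos: [0.5466, 0.3028, 0.158]
eef_rot: [0.0, 0.989, 0.145, -0.0]
wrist_force: [0.1, 0.4, -2.8]
opening: 0.0531
grip_force: 54.9
t: 20.12
tcp_pos: [0.5556, 0.3056, 0.158]
eef_rot: [0.0, 0.989, 0.145, -0.0]
wrist_force: [-1.0, -0.4, -3.2]
opening: 0.0538
grip_force: 12.0
20.1167 [0.5556 0.3056 0.158 ] [[0.958, 0.287, -0.0], [0.287, -0.958, -0.0], [-0.0, 0.0, -1.0]] [-1.  -0.4 -3.2] 0.053825563619984106
cam [0.631 0.328 0.304] [[0.29, -0.91, -0.29], [-0.96, -0.27, -0.09], [-0.0, 0.3, -0.95]]
cutter 0.73 [278. 294.] 14270 [0.5612 0.3077 0.1743]
[np.float64(0.5555), np.float64(0.3056), np.float64(0.158)] [-0.5  0.5 -3.6] -0.018298955375936295
lean 32.4 roll 1.7 4450
face x off 9.0 -> axis at 3.0
along axis wing range [-9.6 29.1] all min -26.8 y of neck -0.8
origin rel tcp h,z [ 8.4  0.  -7.6]
```

```bash
python3 -m handwheel '[[2,0,0,0],[2,0,0,0],[2,0,0,0],[2,0,0,0],[2,0,0,0],[2,0,0,0],[2,0,0,0],[0,0,0,0]]' 45 10; python3 look.py w14 cutter;  python3 -c "
from h import *
s=read_state();t=np.array(s['tcp_pos']);print('h',(t[:2]-[.5729,.3113])@[.958,.287]*1000)
open('t.txt','w').write(str(t.tolist()))"; python3 held.py w14 "$(cat t.txt)"
```

```text
t: 20.88
tcp_pos: [0.5692, 0.3097, 0.158]
eef_rot: [-0.0, 0.989, 0.145, -0.0]
wrist_force: [-2.0, 0.1, -1.5]
opening: 0.054
grip_force: 10.0
20.8833 [0.5692 0.3097 0.158 ] [[0.958, 0.287, -0.0], [0.287, -0.958, 0.0], [-0.0, -0.0, -1.0]] [-2.   0.1 -1.5] 0.053988242757704176
cam [0.644 0.332 0.304] [[0.29, -0.91, -0.29], [-0.96, -0.27, -0.09], [-0.0, 0.3, -0.95]]
cutter 0.95 [278. 300.] 11668 [0.5738 0.3107 0.178 ]
h -4.098141548103955
lean 12.7 roll 0.1 3189
face x off 9.2 -> axis at 3.2
along axis wing range [-9. 29.] all min -17.7 y of neck -0.3
origin rel tcp h,z [  5.6   0.  -10. ]
```

```bash
python3 -m handwheel '[[2,0,0,0],[2,0,0,0],[2,0,0,0],[1.5,0,0,0],[0,0,0,0]]'; python3 look.py w15 cutter;  python3 -c "
from h import *
s=read_state();t=np.array(s['tcp_pos']);print('h',(t[:2]-[.5729,.3113])@[.958,.287]*1000)
open('t.txt','w').write(str(t.tolist()))"; python3 held.py w15 "$(cat t.txt)"
```

```text
t: 21.4
tcp_pos: [0.5764, 0.3119, 0.1583]
eef_rot: [-0.0, 0.989, 0.145, 0.0]
wrist_force: [-2.1, 0.0, -0.7]
opening: 0.0538
grip_force: 10.0
21.4 [0.5764 0.3119 0.1583] [[0.958, 0.287, 0.0], [0.287, -0.958, 0.0], [0.0, -0.0, -1.0]] [-2.1  0.  -0.7] 0.05379381456565915
cam [0.651 0.334 0.304] [[0.29, -0.91, -0.29], [-0.96, -0.27, -0.09], [-0.0, 0.3, -0.95]]
cutter 0.63 [277. 301.] 9563 [0.5807 0.3125 0.1823]
h 3.484553277967659
lean 1.8 roll 0.0 1976
face x off 6.1 -> axis at 0.1
along axis wing range [-8.2 29.7] all min -14.9 y of neck -0.3
origin rel tcp h,z [  0.4   0.  -10.3]
```

```bash
python3 -m handwheel '[[-1,0,1,0],[-0.5,0,1.5,0],[0,0,0.5,0],[0,0,0,0]]' 45 6; python3 -m handwheel '[[0,0,0,0],[0,0,0,0],[0,0,0,0],[0,0,0,0]]' 60; python3 -m handwheel '[[0,0,-10,0],[0,0,-20,0],[0,0,-30,0],[-5,0,-30,0],[-15,0,-10,0],[-15,0,0,0],[0,0,0,0],[0,0,0,0]]' 62; python3 look.py w16 cutter fork_empty; python3 - <<'E'
from h import *
D=np.load('w16.npz'); P=D['P'][D['cutter']]; P=P[~np.isnan(P).any(1)]
a=np.radians(16.67); h=np.array([np.cos(a),np.sin(a),0]); y=np.array([-h[1],h[0],0]); O=np.array([.5729,.3113,.145])
d=np.c_[(P-O)@h,(P-O)@y,(P-O)[:,2]]*1000; T=d[(d[:,2]>30)&(d[:,2]<50)]
t=T[T[:,2]>np.percentile(T[:,2],95)-4]; print('top z',np.percentile(T[:,2],95),cv2.minAreaRect(t[:,:2].astype(np.float32)))
E
```

```text
t: 21.83
tcp_pos: [0.5753, 0.3114, 0.1558]
eef_rot: [-0.0, 0.989, 0.145, 0.001]
wrist_force: [-0.0, 0.5, 1.3]
opening: 0.0537
grip_force: 6.0
t: 22.17
tcp_pos: [0.5747, 0.3114, 0.1552]
eef_rot: [-0.0, 0.989, 0.145, 0.0]
wrist_force: [0.4, 0.7, -0.2]
opening: 0.0599
grip_force: 0.0
t: 22.83
tcp_pos: [0.5411, 0.3014, 0.2561]
eef_rot: [-0.0, 0.989, 0.145, 0.001]
wrist_force: [0.9, 0.4, 0.5]
opening: 0.0622
grip_force: 0.0
22.8333 [0.5411 0.3014 0.2561] [[0.958, 0.287, 0.001], [0.287, -0.958, 0.0], [0.001, -0.0, -1.0]] [0.9 0.4 0.5] 0.06224080843651742
cam [0.616 0.323 0.402] [[0.29, -0.91, -0.29], [-0.96, -0.27, -0.09], [-0.0, 0.3, -0.95]]
cutter 0.62 [278. 167.] 2593 [0.5771 0.3113 0.1842]
fork_empty 0.85 [270. 128.] 5648 [0.596  0.3188 0.1449]
top z 40.82576266551722 ((2.3132433891296387, -1.1609230041503906), (11.560786247253418, 53.43937301635742), 0.039111312478780746)
```

View pics/w16.png

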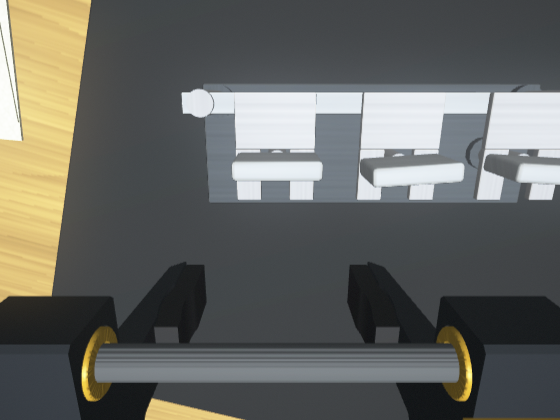

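The cutter hangs level in the fork: its wing is at (232–322, 153–182), with the top at 40.8 mm and the axis about 2 mm past the fork origin, so fully back. The other two tools still hang in their forks and the gripper is clear, so I'm handing in.

```bash
python3 -c "
from station import *
print(job_done())"
```

```text
the job is handed in; nothing more can be done
None
```

The cutter now hangs level and fully back in the empty fork, handed in at about 23 s; my first push only tipped it in the nest (lean about 25°), so I stood it up, turned it by its wing and drew it out with wrist forces of only a few newtons.

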